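Stroke-test a row of spring latches

ROBOT

A 7-joint arm with a two-finger parallel gripper is mounted at the origin on the work surface. World frame = base frame: x ahead of the robot, y to its left, z up, the work surface at z = 0. Lengths are in mm, angles in degrees, forces in N, time in s.
With the tool pointing down it reaches from about 425 to 875 mm from the base axis. Payload 8.4 kg.
Tool frame: the origin (TCP) lies at the very end of the fingers, on their centre line; the grasp point (between the pads) lies 19 mm behind it; z points along the fingers, y is the line along which they close (so a half turn about z gives the same grasp; the last joint's range is limited). The gripper opens to 85 mm and grips with 20 to 120 N. Pads are 22 mm wide; open, the fingers measure 114 mm over their backs; the gripper's body (76 mm by 85 mm) begins 54 mm behind the grasp point. The pads swing forward as they close: fully open they stand 13 mm farther back than shut.
Start: joints at [71.035, 19.091, 2.286, 83.961, -0.768, 76.965, -3.352], TCP at [149.304, -632.592, 231.308] pointing down, gripper open.
Joint ranges: [-147.57, 147.57], [-21.85, 119.76], [-74.77, 79.35], [14.55, 137.4], [-85.83, 265.84], [4.83, 119.75], [-152.11, 152.11]. Speed limits (degrees/s): [127.2, 127.2, 159.86, 159.86, 180, 180, 180].

INTERFACE

Orientations are given as [roll, pitch, yaw] about the fixed x, y, z axes, in that order (R = Rz(yaw) Ry(pitch) Rx(roll)).
In Python, from station import bot gives the robot as it stands.
- The arm moves only by the tool move_arm, never from a script. Its argument "rows" is one flat list of numbers, 5 for each row, row after row: the shift along the tool's x, y, z in cm, then the turn about the tool's z in rad, then the opening, from 0 (shut) to 1 (fully open). A call has 1 to 8 rows; each row is the pose to reach, as a shift and turn from the pose commanded when the call began, along the tool's axes at that moment; what a row does not reach only later rows make up. A row lasts 1/8 s, in which the tool goes at most 62.5 mm and 10.7 degrees, less where a joint would pass 70% of its speed; a pose out of reach is approached as far as the arm can. A call with a gripper value outside its range is refused whole. The fingers move at their own pace and stop on an object; the grip force is fixed at half the most. Time passes only in rows, so rows that repeat a pose let the fingers close. It gives the time, the measured TCP pose, the force, the opening and the grip force at its end, in the units of the state.
- bot.get_obs(): the state, without advancing time (a new reading comes with each control period).
- bot.read_camera(name): name is "scene" or "top" or "wrist"; returns (picture, depth): 420x560x3 uint8, red, green, blue; 420x560 float32, mm along the optical axis (not along the pixel's ray), 0 where there is no reading.
- bot.calibration(name): a dict with "vertical_fov" (degrees; the focal length in pixels is half the picture's height over the tangent of half this angle, whatever the lens; pixels are square), "cx", "cy" (the principal point, pixels), "pose" (4x4, takes a point from camera to world coordinates). Camera axes: x right, y up, looking along -z (the intrinsics and any distortion apply to the point x, -y, -z); pixel columns grow to the right and rows downward; lengths in mm; the calibration is good to about 2 mm. A picture is of the moment at which its call begins: read the wrist's pose just before it. calibration takes no time and is no camera call; for the wrist camera it gives the pose at the moment of the call.
- bot.close_job(): hands the job in; it is judged then, once.
Trained networks look in the newest picture that a camera, given by its name, has taken for a name from the list of things; names that differ only in an ending like _2 or _b are one class to them, and where a whole thing is asked for, a point or a joint stands for the part that bears it (a point fixed in the world has none). Each returns a list of dicts, best first, with "confidence" (0 to 1); they miss things now and then, are a little off and sometimes report something else, mostly with a low value. They report only what shows in the picture. A call takes as long as a camera call.
- bot.recognise(name, camera): "rect" ([left, top, right, bottom] in pixels, round what is visible of it).
- bot.place_of(name, camera): "xy" ([column, row] in pixels: a listed point, or the origin of a listed thing).
The state is a dict: "time_s": time; "joint_pos": joint angles; "joint_velocities": joint speeds; "joint_torque": joint torques, N m; "ee_pos": TCP position; "eef_rot": TCP orientation; "ft_force": force on the tool from outside, world axes, zero at the start; "wrist_torque": the same for the moment, N m; "width": finger opening in mm; "finger_force": force on a finger pad.
Only numpy, scipy, OpenCV 4.12 (cv2) and the standard library are available. Lean on these libraries where they do the work, as an engineer would, in place of code of your own. Each camera call takes 0.05 s, during which the arm holds its last target. There are 200 camera calls.

TASK

Test the four brass spring latches in the wooden test block: with the gripper closed, stroke the fingertips lightly along the row from the red end to the other, keeping low over the block all the way, so that each bolt in turn is pushed well down (more than half way) and springs back out. Then move clear. The block stands loose: do not shove, tip or lift it, do not press hard (keep well under 20 N), and leave everything else on the bench alone.

Things in the scene. Friction and masses are not known exactly. Their poses are not given: they have to be found in the camera images.
- block: Loose test block, 2.5 to 3.4 kg: pale wooden bar 240 x 64 mm on a dark steel foot 250 x 92 x 10 mm; flat top 60 mm above the bench; lies at any angle. Origin: centre of its underside. x: along the row, from red end to plain end (the stroke's direction); y across; z up. The -x end of the bar (12 mm) is red. Four brass bolts stand in a row out of its top at y = 0, x = -81, -27, 27, 81 mm.
- latch1 (a joint): First bolt from the red end: push-down in m; 0 fully out, 0.010 flush. Light spring (0.5 N at first, 1.7 N flush) returns it at once. Seen along the block's x it is a wedge: from 11 mm before its centre it slopes up at 29 degrees, over 18 mm, away from the red end to a 4 mm flat crest, then an upright back. 20 mm wide, 10 mm proud of the top (70 mm above the bench).
- latch2 (a joint): Second bolt from the red end: push-down in m; 0 fully out, 0.010 flush. Light spring (0.5 N at first, 1.7 N flush) returns it at once. Same wedge as the first. Stroked from the red end the slope rides under the fingertips and the bolt sinks; from the plain end its upright back catches.
- latch3 (a joint): Third bolt from the red end: push-down in m; 0 fully out, 0.010 flush. Light spring (0.5 N at first, 1.7 N flush) returns it at once. Same wedge as the first. Fingertips carried level 2 to 3 mm above the block's top push it about 7 mm down.
- latch4 (a joint): Fourth bolt from the red end: push-down in m; 0 fully out, 0.010 flush. Light spring (0.5 N at first, 1.7 N flush) returns it at once. Same wedge as the first; the block's bar ends 39 mm beyond its centre.
- padlock: Bystander, to be left alone: brass padlock lying flat, body 48 x 50 x 22 mm with a steel shackle to +x; origin: centre of the body's underside.
- cylinder: Bystander, to be left alone: brass lock cylinder lying along its x, 66 x 17 x 33 mm; origin: centre of its underside.
- screwdriver: Bystander, to be left alone: red-handled screwdriver, 170 mm long, lying along its x, handle to -x; origin: underside, near its middle.
- doorknob: Bystander, to be left alone: steel door knob standing on its rose, 52 mm diameter, 54 mm high; origin: centre of its underside.
- tape: Bystander, to be left alone: roll of yellow tape, 90 mm across, 24 mm high; origin: centre of its underside.
- oil: Bystander, to be left alone: amber oil bottle with green cap, 56 mm diameter, 120 mm high; origin: centre of its underside.
- marker: Bystander, to be left alone: green marker pen lying on the bench along its x, 16 mm thick, about 120 mm long; origin: underside of its middle.

How it is judged:
By the outcome, as a careful person would: the job done as asked, in the order asked, and still so for the second after the job is handed in, with the robot touching nothing.
It also fails if it takes over 42 s, if anything falls off the work surface, if the arm or the gripper's body presses on something with over 40 N, if the wrist force passes 120 N, or if a joint passes its speed limit or range.

## Working session

There is one attempt and no reset: what is moved stays moved. The work goes in short steps, Python scripts to look and compute and a tool call to move; the robot and the scene stay as the last step left them, time stands still between calls to the robot, and variables do not carry over. Pictures are saved under pics/ and viewed, at most 10 in all, crops included, and the job is handed in when it is done.

Besides the shell and the picture viewer there is one more tool, called after "Request:" in YAML: its name, and indented under it one key for each argument. move_arm: Moves the arm, as the interface text tells. Its arguments: {"type":"object","properties":{"rows":{"type":"array","items":{"type":"number"}}},"required":["rows"]}

```bash
mkdir -p pics; cat > h.py <<'E'
import numpy as np, cv2
from station import bot
def cal(n):
    c=bot.calibration(n); return c, 210/np.tan(np.radians(c["vertical_fov"]/2)), np.array(c["pose"])
def world(n,u,v,d):
    c,f,P=cal(n); d=np.asarray(d,float)
    p=np.stack([(u-c["cx"])/f*d,-(v-c["cy"])/f*d,-d,np.ones_like(d)],-1)
    return (p@P.T)[...,:3]
E
python3 - <<'E'
from h import *
o=bot.get_obs();print(o["ee_pos"],o["eef_rot"],o["width"],o["ft_force"])
ims=[]
for n in ("top","scene"):
    im,d=bot.read_camera(n); np.savez(f"{n}.npz",im=im,d=d); cv2.imwrite(f"pics/{n}1.png",im[:,:,::-1])
    c=bot.calibration(n);print(n,{k:v for k,v in c.items() if k!="pose"},np.round(c["pose"],3).tolist())
    for k in ("block","latch1","latch2","latch3","latch4"):
        r=bot.recognise(k,n)[:2]; p=bot.place_of(k,n)[:2]
        print(n,k,r,p)
        for q in p[:1]:
            u,v=q["xy"]; print(world(n,u,v,d[int(v),int(u)]))
E
```

```text
[ 149.2047914  -632.1650516   230.42505013] [-1.79906130e+02  7.28479909e-03  1.32833444e+01] 85.70329537206749 [0.18896512 0.15077057 0.19949336]
top {'vertical_fov': 43.84209354243041, 'cx': 277.0886596526809, 'cy': 203.4361761391448} [[0.007, 0.993, -0.12, 412.689], [-1.0, 0.005, -0.016, -26.399], [-0.016, 0.12, 0.993, 1482.154], [0.0, 0.0, 0.0, 1.0]]
top block [{'rect': [210.4, 200.2, 298.0, 234.0], 'confidence': 0.57}] [{'xy': [254.3, 214.1], 'confidence': 0.95}]
[554.72904003  59.34352203  61.99059931]Traceback (most recent call last):
  File "<stdin>", line 8, in <module>
ValueError: it knows: block, cylinder, doorknob, marker, oil, padlock, screwdriver, tape
```

View pics/top1.png

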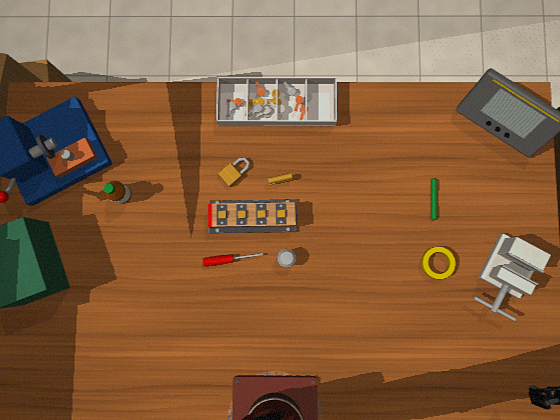

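The top view shows the block at about (254,215) with its red end to the left (+y) at (210,215). The padlock (230,174), cylinder (281,179), screwdriver (235,260) and knob (286,258) stand around it.

```bash
python3 - <<'E'
from h import *
for n in ("top","scene"):
    im,d=bot.read_camera(n); cv2.imwrite(f"pics/{n}2.png",im[:,:,::-1])
    print(n,bot.recognise("block",n)[:2],bot.place_of("block",n)[:2])
    v,u=np.mgrid[:420,:560]; W=world(n,u,v,d)
    near=(d>0)&(np.abs(W[...,0]-550)<110)&(np.abs(W[...,1]-50)<170)
    print("bench z",np.median(W[near&(W[...,2]<8)][:,2]))
    m=near&(W[...,2]>45)&(W[...,2]<80)
    k,l,s,c=cv2.connectedComponentsWithStats(m.astype(np.uint8)); i=1+s[1:,4].argmax(); m=l==i
    p=W[m]; r=cv2.minAreaRect(p[:,:2].astype(np.float32)); print("bar",m.sum(),r,cv2.boxPoints(r).tolist(),np.percentile(p[:,2],[5,25,50,75,95]))
    hsv=cv2.cvtColor(im,cv2.COLOR_RGB2HSV).astype(int)
    red=m&((hsv[...,0]<5)|(hsv[...,0]>174))&(hsv[...,1]>170); print("red",red.sum(),W[red].mean(0) if red.any() else 0)
    q=cv2.fitLine(p[:,:2].astype(np.float32),cv2.DIST_L2,0,.01,.01).ravel();print("line",q,np.degrees(np.arctan2(q[1],q[0])))
E
```

```text
top [{'rect': [207.9, 196.8, 299.4, 235.4], 'confidence': 0.77}] [{'xy': [253.2, 216.3], 'confidence': 0.75}, {'xy': [231.1, 174.2], 'confidence': 0.42}]
bench z 0.8671609256018655
bar 2085 ((555.1339721679688, 67.30894470214844), (64.67218017578125, 239.81549072265625), 1.1953569650650024) [[520.303466796875, 186.51602172851562], [525.306396484375, -53.247283935546875], [589.9644775390625, -51.89813232421875], [584.9615478515625, 187.86517333984375]] [55.73034913 59.07588567 61.32460485 63.77269639 68.07704049]
red 94 [553.03671368 182.27561017  61.62612966]
line [ 2.0795830e-02 -9.9978375e-01  5.5465051e+02  6.7447029e+01] -88.808395
scene [{'rect': [255.3, 200.3, 348.4, 280.4], 'confidence': 0.75}] [{'xy': [299.5, 243.3], 'confidence': 0.81}]
bench z 0.07139534214854848
bar 1906 ((556.1849365234375, 66.84744262695312), (67.44815826416016, 244.53981018066406), 1.4245209693908691) [[519.431640625, 188.24118041992188], [525.5108642578125, -56.22305679321289], [592.938232421875, -54.546295166015625], [586.8590087890625, 189.91793823242188]] [48.42435282 58.61997488 60.04558557 61.15486708 67.15292089]
red 129 [560.01067537 183.46346286  58.02495821]
line [ 3.0264242e-02 -9.9954194e-01  5.6170068e+02  8.3981430e+01] -88.26572
```

View pics/scene2.png

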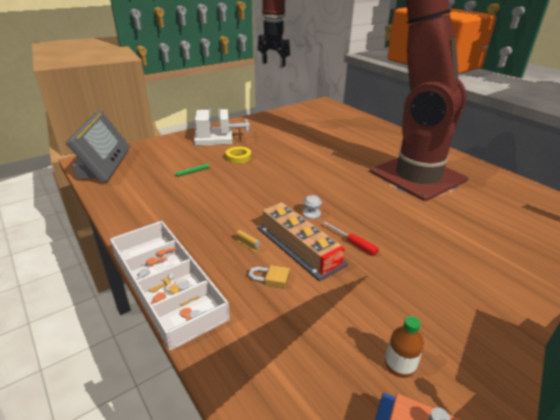

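Request:
move_arm:
  rows: [5, -3, 0, 0, 0, 10, -6, 0, 0.05, 0, 15, -9, 0, 0.1, 0, 20, -12.3, 0, 0.15, 0, 25, -15.5, 0, 0.209, 0, 30, -18.6, 0, 0.209, 0, 35, -21.7, 0, 0.209, 0, 39.8, -24.7, 0, 0.209, 0]

```text
time_s: 1.5
ee_pos: [481.2, -299.2, 231.7]
eef_rot: [180.0, -0.0, 1.3]
ft_force: [-0.2, -0.0, -0.2]
width: -0.0
finger_force: 0.0
```

Request:
move_arm:
  rows: [1.2, -6, 0, 0, 0, 2.4, -12, 0, 0, 0, 3.6, -18, 0, 0, 0, 4.8, -24, 0, 0, 0, 6, -30, 0, 0, 0, 7.2, -36, 0, 0, 0, 8.35, -41.7, 0, 0, 0, 8.35, -41.7, 0, 0, 0]

```text
time_s: 2.5
ee_pos: [553.4, 124.0, 231.5]
eef_rot: [-179.8, -0.0, 1.8]
ft_force: [-0.5, -0.8, 0.4]
width: 0.2
finger_force: 0.0
```

```bash
python3 - <<'E'
from h import *
o=bot.get_obs();print(o["time_s"],o["ee_pos"],o["eef_rot"],o["ft_force"],o["width"])
n="wrist"; c,f,P=cal(n); print(f,c["cx"],c["cy"],np.round(P,3).tolist())
im,d=bot.read_camera(n); cv2.imwrite("pics/wrist1.png",im[:,:,::-1])
print(bot.recognise("block",n)[:2],bot.place_of("block",n)[:2])
v,u=np.mgrid[:420,:560]; W=world(n,u,v,d)
near=(d>0)&(np.abs(W[...,0]-555)<110)&(np.abs(W[...,1]-67)<170)
m=near&(W[...,2]>50)&(W[...,2]<80)
k,l,s,_=cv2.connectedComponentsWithStats(m.astype(np.uint8)); m=l==1+s[1:,4].argmax()
p=W[m]; r=cv2.minAreaRect(p[:,:2].astype(np.float32)); print(m.sum(),r,cv2.boxPoints(r).tolist())
print("bench",np.median(W[near&(W[...,2]<6)][:,2]))
h=np.histogram(p[:,2],np.arange(54,76)); print(dict(zip(h[1].tolist(),h[0].tolist())))
hi=m&(W[...,2]>66.5)
k,l,s,_=cv2.connectedComponentsWithStats(hi.astype(np.uint8))
for i in range(1,k):
    if s[i,4]>30: print("bolt",s[i,4],W[l==i].mean(0))
E
```

```text
2.5 [553.36710592 123.98176939 231.52216519] [-1.79849367e+02 -1.17307645e-02  1.76098093e+00] [-0.5394645  -0.79383593  0.37608455] 0.18527492989194894
303.1655659250871 280.8482037354696 203.91058600788506 [[0.031, 0.957, 0.287, 628.006], [-1.0, 0.031, 0.006, 125.843], [-0.003, -0.287, 0.958, 373.963], [0.0, 0.0, 0.0, 1.0]]
[{'rect': [222.1, 134.4, 451.8, 212.3], 'confidence': 0.79}, {'rect': [400.4, 178.7, 426.6, 200.2], 'confidence': 0.31}] [{'xy': [326.1, 173.1], 'confidence': 0.58}]
13496 ((557.656005859375, 59.72928237915039), (64.51032257080078, 240.51829528808594), 0.5933347344398499) [[524.1572265625, 179.64796447753906], [526.64794921875, -60.85742950439453], [591.15478515625, -60.18939971923828], [588.6640625, 180.3159942626953]]
bench -0.5613873108931102
{54: 23, 55: 22, 56: 33, 57: 201, 58: 1994, 59: 5533, 60: 3474, 61: 644, 62: 166, 63: 150, 64: 147, 65: 142, 66: 156, 67: 149, 68: 206, 69: 236, 70: 85, 71: 3, 72: 0, 73: 0, 74: 0}
bolt 164 [557.19705791 134.54601291  68.60361867]
bolt 173 [557.80390275  80.62028701  68.5837821 ]
bolt 197 [558.12854549  26.9084647   68.77007526]
bolt 214 [558.87728896 -26.78713398  68.68921124]
```

View pics/wrist1.png

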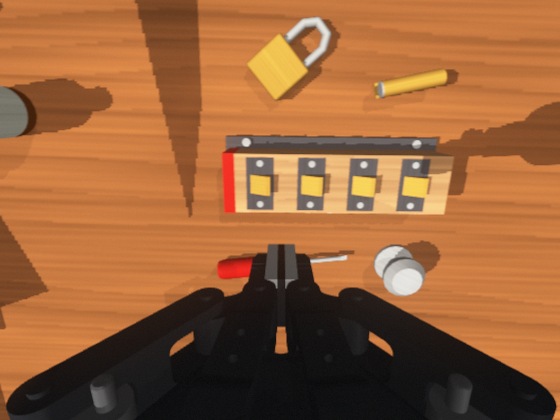

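The wrist view shows the block at (225-450,150-213), red end left and all bolts out. The arm was still settling, so I'll move closer and remeasure at rest.

Request:
move_arm:
  rows: [0.1, -2, 2, -0.01, 0, 0.1, -4, 4, -0.01, 0, 0.1, -6, 6, -0.01, 0, 0.1, -6.5, 8, -0.01, 0, 0.1, -6.5, 8, -0.01, 0, 0.1, -6.5, 8, -0.01, 0, 0.1, -6.5, 8, -0.01, 0, 0.1, -6.5, 8, -0.01, 0]

```text
time_s: 3.65
ee_pos: [553.9, 182.7, 152.0]
eef_rot: [-180.0, -0.1, 1.8]
ft_force: [-0.4, 0.1, 0.6]
width: 0.0
finger_force: 0.0
```

```bash
cat > m.py <<'E'
from h import *
o=bot.get_obs();print(o["time_s"],o["ee_pos"],o["eef_rot"],o["ft_force"],o["width"])
v,u=np.mgrid[:420,:560]
for n in ("wrist","wrist","top"):
    c,f,P=cal(n); im,d=bot.read_camera(n)
    p=np.stack([(u-c["cx"])/f*d,-(v-c["cy"])/f*d,-d,np.ones_like(d)],-1); W=(p@P.T)[...,:3]
    near=(d>0)&(np.abs(W[...,0]-555)<110)&(np.abs(W[...,1]-67)<170)
    m=near&(W[...,2]>50)&(W[...,2]<80)
    k,l,s,_=cv2.connectedComponentsWithStats(m.astype(np.uint8)); m=l==1+s[1:,4].argmax()
    p=W[m]; r=cv2.minAreaRect(p[:,:2].astype(np.float32)); print(n,m.sum(),r,np.median(p[:,2]))
    print("bench",np.median(W[near&(W[...,2]<6)][:,2]))
    if n=="wrist":
        k,l,s,_=cv2.connectedComponentsWithStats((m&(W[...,2]>66.5)).astype(np.uint8))
        for i in range(1,k):
            if s[i,4]>60: print("bolt",s[i,4],W[l==i].mean(0))
cv2.imwrite("pics/top3.png",im[:,:,::-1])
E
python3 m.py
```

```text
3.65 [553.88099059 182.71164743 152.0128894 ] [-1.79994364e+02 -6.56816184e-02  1.83654109e+00] [-0.41977221  0.13807035  0.55050635] 0.04156407533318211
wrist 21747 ((557.4739379882812, 67.79008483886719), (64.72055053710938, 238.84625244140625), 1.115225076675415) 59.93509461638334
bench -0.3742368249650099
bolt 329 [556.58647084 142.19270863  68.76013957]
bolt 341 [557.62228191  88.38589268  68.69924528]
bolt 359 [558.3456124   34.39240239  68.64894722]
bolt 372 [559.45711053 -19.56929526  68.59834913]
wrist 21761 ((557.6459350585938, 67.62518310546875), (64.49678039550781, 239.364990234375), 1.0984604358673096) 59.93695027566358
bench -0.37631336335027754
bolt 317 [556.39828656 142.02628809  68.82559227]
bolt 349 [557.47989162  88.40253163  68.70038809]
bolt 372 [558.49645831  34.59861871  68.5459345 ]
bolt 372 [559.45972144 -19.58601194  68.61241559]
top 1755 ((555.3583374023438, 54.91264724731445), (64.33790588378906, 215.21888732910156), 1.239305019378662) 61.30341911874689
bench 0.580179832115391
```

Request:
move_arm:
  rows: [0, 0, 2.5, 0.01, 0, 0, 0, 5, 0.01, 0, 0, 0, 7, 0.01, 0, 0, 0, 8, 0.01, 0, 0, 0, 8.5, 0.01, 0, 0, 0, 8.8, 0.01, 0, 0, 0, 8.8, 0.01, 0, 0, 0, 8.8, 0.01, 0]

```text
time_s: 4.8
ee_pos: [553.8, 183.1, 63.9]
eef_rot: [-180.0, -0.0, 1.3]
ft_force: [-0.2, 0.1, 0.5]
width: 0.1
finger_force: 0.0
```

```bash
python3 - <<'E'
from h import *
o=bot.get_obs();print(o["ee_pos"],o["eef_rot"],o["ft_force"],o["width"])
im,d=bot.read_camera("wrist"); cv2.imwrite("pics/wrist3.png",im[:,:,::-1])
for i in range(4):
    bot.read_camera("wrist");o=bot.get_obs();print(o["ee_pos"],o["ft_force"])
E
```

```text
[553.76758067 183.12743856  63.86578811] [-1.79989095e+02 -4.74605684e-02  1.30084283e+00] [-0.20811191  0.08082423  0.52326085] 0.0906837125537057
[553.6655412  183.05194799  63.73487026] [-0.07240223  0.52656017 -0.13076159]
[553.61398672 183.06314986  63.65620253] [-0.459114   -0.2479938   0.13796086]
[553.56068662 183.04632811  63.5751988 ] [0.01116568 0.01409397 0.9003001 ]
[553.54675188 183.02935535  63.52377857] [-0.87642271 -0.44251844 -0.12175627]
```

View pics/wrist3.png

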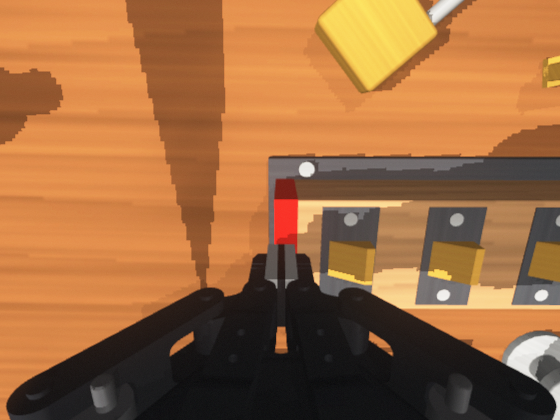

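Request:
move_arm:
  rows: [0.05, 0, 0.1, 0, 0, 0.05, 0.6, 0.1, 0, 0, 0.05, 1.3, 0.1, 0, 0, 0.05, 2, 0.1, 0, 0, 0.05, 2.7, 0.1, 0, 0, 0.05, 3.4, 0.1, 0, 0, 0.05, 4, 0.1, 0, 0, 0.05, 4, 0.1, 0, 0]

```text
time_s: 6.05
ee_pos: [555.0, 142.0, 62.4]
eef_rot: [180.0, -0.0, 1.2]
ft_force: [-0.6, -0.3, 0.9]
width: -0.1
finger_force: 0.6
```

```bash
python3 - <<'E'
from h import *
F=[]
for i in range(8):
    im,d=bot.read_camera("wrist");o=bot.get_obs();F.append(o["ft_force"])
print(o["ee_pos"],np.mean(F,0),np.std(F,0),o["time_s"])
cv2.imwrite("pics/wrist4.png",im[:,:,::-1])
E
```

```text
[554.81267938 143.0928006   62.32247321] [-0.13082345 -0.3438912   1.29740149] [0.4213748  0.32759696 0.38311663] 6.45
```

View pics/wrist4.png

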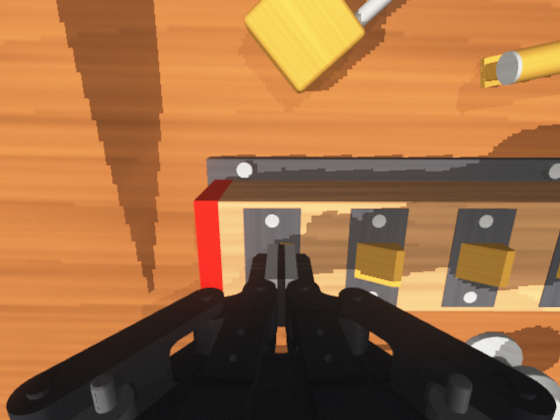

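The tips are on bolt 1, which is pushed down with about 1.3 N vertical, and the block hasn't moved. I'll carry on.

Request:
move_arm:
  rows: [0, 0.8, 0, 0, 0, 0, 1.6, 0, 0, 0, 0, 2.4, 0, 0, 0, 0, 3.2, 0, 0, 0, 0, 4, 0, 0, 0, 0, 4.8, 0, 0, 0, 0, 5.6, 0, 0, 0, 0, 6.4, 0, 0, 0]

```text
time_s: 7.45
ee_pos: [556.4, 78.4, 62.4]
eef_rot: [180.0, -0.0, 1.3]
ft_force: [0.3, 1.0, 1.3]
width: -0.0
finger_force: 0.6
```

Request:
move_arm:
  rows: [0, 0.8, 0, 0, 0, 0, 1.6, 0, 0, 0, 0, 2.4, 0, 0, 0, 0, 3.2, 0, 0, 0, 0, 4, 0, 0, 0, 0, 4.8, 0, 0, 0, 0, 5.6, 0, 0, 0, 0, 6.4, 0, 0, 0]

```text
time_s: 8.45
ee_pos: [557.7, 14.3, 62.2]
eef_rot: [180.0, 0.0, 1.3]
ft_force: [0.5, 0.0, 0.1]
width: 0.1
finger_force: 0.0
```

```bash
python3 - <<'E'
from h import *
F=[]
for i in range(3):
    im,d=bot.read_camera("wrist");o=bot.get_obs();F.append(o["ft_force"])
print(o["ee_pos"],np.mean(F,0),o["time_s"])
cv2.imwrite("pics/wrist5.png",im[:,:,::-1])
E
```

```text
[557.62305615  14.23635661  62.15223044] [-0.0543951 -0.3138524 -0.4339384] 8.6
```

View pics/wrist5.png

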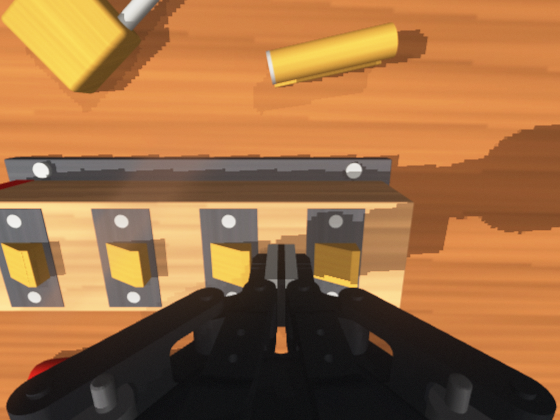

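The tips sit at (280,260), between bolts 3 and 4, and bolts 1–3 are back out. The next call finishes bolt 4, then I'll lift clear.

Request:
move_arm:
  rows: [0, 0.8, 0, 0, 0, 0, 1.6, 0, 0, 0, 0, 2.4, 0, 0, 0, 0, 3.2, 0, 0, 0, 0, 4, 0, 0, 0, 0, 4.8, 0, 0, 0, 0, 5.6, 0, 0, 0, 0, 6.6, 0, 0, 0]

```text
time_s: 9.6
ee_pos: [559.1, -51.6, 62.2]
eef_rot: [180.0, 0.0, 1.3]
ft_force: [0.1, 0.3, 0.0]
width: -0.0
finger_force: 0.0
```

Request:
move_arm:
  rows: [0, 0.8, 0, 0, 0, 0, 1.6, 0, 0, 0, 0, 2, -1, 0, 0, 0, 2, -3, 0, 0, 0, 2, -6, 0, 0, 0, 2, -10, 0, 0, 0, 2, -14, 0, 0, 0, 2, -14, 0, 0]

```text
time_s: 10.6
ee_pos: [561.9, -70.2, 207.5]
eef_rot: [179.9, -0.4, 1.4]
ft_force: [1.0, 0.1, -0.3]
width: 0.3
finger_force: 0.0
```

Request:
move_arm:
  rows: [0, 4, 0, 0, 0, 0, 8, 0, 0, 0, 0, 12, 0, 0, 0, 0, 15, 0, 0, 0, 0, 15, 0, 0, 0, 0, 15, 0, 0, 0, 0, 15, 0, 0, 0, 0, 15, 0, 0, 0]

```text
time_s: 11.6
ee_pos: [563.3, -219.9, 202.5]
eef_rot: [-180.0, -0.0, 1.4]
ft_force: [0.3, -0.1, 0.6]
width: -0.0
finger_force: 0.0
```

```bash
sed -i 's/top3/top4/' m.py; python3 m.py
```

```text
11.6 [ 563.30626305 -219.86065577  202.51876884] [-1.79994137e+02 -1.02140884e-02  1.38818294e+00] [ 0.25230992 -0.09206096  0.55534625] -0.028664063986225483
wrist 7405 ((558.758056640625, 3.9688796997070312), (64.67398834228516, 115.33057403564453), 1.027260422706604) 60.10317911016244
bench -0.1396510460817808
bolt 230 [558.55909685  32.38572732  68.90290074]
bolt 211 [559.81499749 -21.44655568  69.01657245]
wrist 7399 ((558.7109985351562, 3.8198394775390625), (64.7096939086914, 114.84078979492188), 1.055034875869751) 60.116442135125624
bench -0.13718566547191813
bolt 229 [558.45127538  32.31145621  68.87049404]
bolt 216 [559.56153479 -21.47293824  68.88695534]
top 2073 ((555.4202270507812, 67.39043426513672), (65.03598022460938, 240.2915802001953), 1.283285140991211) 61.18727603454977
bench 0.6412299436915418
```

View pics/top4.png

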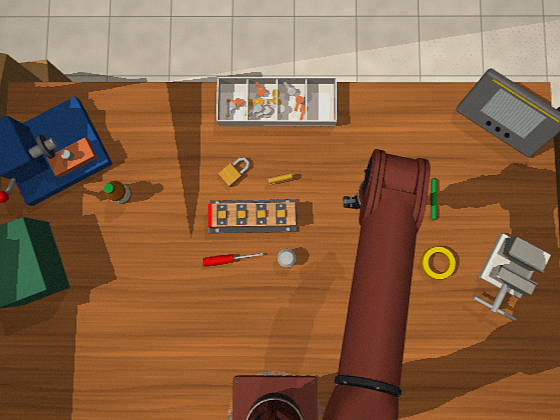

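The block is where it was (67.4 vs 67.3 mm, 1.28° vs 1.20°), nothing else has moved and the arm is clear.

```bash
python3 -c "
from station import bot
print(bot.close_job())"
```

```text
the job is handed in; nothing more can be done
None
```

I stroked all four latches in order from the red end at about 2 mm above the block, with readings of 1.5 N or less; bolts 1–3 were seen back out afterwards and bolt 4 measured back at full height, the block and everything else stayed put, and I handed the job in with the arm clear at about 12 s.

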